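Level the bolt-sorting tray and set its sprung lock slide

TASK

The bolt-sorting tray has been left tipped up: push its long iron lever away from the robot until the tray lies fully level. Then push the sprung lock slide by its upright push plate all the way in to its stop and let it go, so that it springs back and latches at its middle position over the tray's ear. Keep your fingers off the tray pan itself, and leave the loose tools and hardware around it where they are.

Things in the scene. Friction and masses are not known exactly. Their poses are not given: they have to be found in the camera images.
- station: Fixed station on a dark steel base plate, 310 x 310 x 12 mm. Origin on the bench below the middle of the tray's hinge axle; plate x -120 to +190, y -175 to +135 mm. +x points away from the robot (within 0.3 rad), +y left. Tray at x 0 to 190 mm, lever on the left (y +110), lock slide along x on the right (y -140), 40 mm high catch trough in front of the hinge.
- tray (a joint): Tray angle, rad: 0 = fully level, on its stop; grows (to 0.8) as the far end rises and the lever's top comes towards the robot. Starts at 0.4 to 0.65. The hinge axle lies along the station's y, 55 mm above the bench. Stiff: it stays where it is left; a few newtons at the knob move it.
- lever_knob (a point): Centre of the ball knob (32 mm across) on top of the long iron lever, a dark bar 14 mm thick fixed to the axle at the station's y = +110 mm. It is 200 mm from the hinge axis. At tray angle q the lever leans q - 0.1 rad from vertical towards the station's -x (the robot); with the tray level it leans 0.1 away, the knob's centre 254 mm above the bench.
- pan_middle (a point): Middle of the floor of the aluminium tray pan, 185 mm (x) by 166 mm (y), walls 40 mm high from the underside, open towards the hinge, with two low ribs. This point is 97.5 mm from the hinge axis along the pan and, with the tray level, 44 mm above the bench; its axes turn with the tray and are the station's when level. The robot must not touch the pan.
- slide (a joint): Travel of the lock slide, m, along the station's +x: 0 = out (as at the start), 0.050 = all the way in, on its stop, about 0.025 = latched at the middle. The spring pushes back with 3 N (out) to 8 N (in), a little more as the pin is lifted. Past about 0.03 the stop pin drops behind a tooth; let go, it returns until the tooth rests on the pin, its tongue over the tray's ear (tab on the tray's right side).
- slide_face (a point): Middle of the robot-side (-x) face of the slide's upright steel push plate, 56 mm wide (y), 54 mm high, 8 mm thick, 18 to 72 mm above the bench. This point is 45 mm above the bench, at the station's x = -95, y = -140 mm when the slide is out. Push it along the station's +x.
- pin_head (a point): Top of the sprung stop pin (round head, 20 mm across) in a steel bridge over the slide, at the station's x = -20, y = -140 mm. The bridge is 74 mm high, 24 mm long (x) and 56 mm wide; the head's top is 86 mm above the bench and rises 6 mm as the tooth passes. While the tray is tipped up, its ear cannot go under the tongue of a latched slide.
- breaker_bar: Loose chrome breaker bar, 385 mm long along its x, 26 mm thick; origin under its middle. Bystander.
- washer_a: Loose zinc washer, 36 mm across, 5 mm thick; origin under its centre. Bystander.
- washer_b: Loose zinc washer, as the other. Bystander.
- dial_indicator: Loose steel dial indicator lying on its back, 56 mm across, 24 mm high, with a 50 mm stem along its +x; origin under the dial's centre. Bystander.
- thread_checker: Loose green ceramic thread checker, a block 100 (x) by 50 by 16 mm with four studs 20 mm high; origin under its centre. Bystander.
- bolt_a: Loose rotor bolt standing on its hexagon head (22 mm across), 54 mm high; origin under its head. Bystander.
- bolt_b: Loose rotor bolt, as the other. Bystander.

How it is judged:
By the outcome, as a careful person would: the job done as asked, in the order asked, and still so for the second after the job is handed in, with the robot touching nothing.
It also fails if it takes over 48 s, if anything falls off the work surface, if the arm or the gripper's body presses on something with over 40 N, if the wrist force passes 120 N, or if a joint passes its speed limit or range.

ROBOT

A 7-joint arm with a two-finger parallel gripper is mounted at the origin on the work surface. World frame = base frame: x ahead of the robot, y to its left, z up, the work surface at z = 0. Lengths are in m, angles in rad, forces in N, time in s.
With the tool pointing down it reaches from about 0.425 to 0.8 m from the base axis. Payload 8.3 kg.
Tool frame: the origin (TCP) lies at the very end of the fingers, on their centre line; the grasp point (between the pads) lies bot.grip_depth behind it (bot.grip_depth is the distance from the TCP to the grasp point, in m); z points along the fingers, y is the line along which they close (so a half turn about z gives the same grasp; the last joint's range is limited). The gripper opens to 85 mm and grips with 20 to 120 N. Pads are 22 mm wide; open, the fingers measure 114 mm over their backs; the gripper's body (76 mm by 85 mm) begins 54 mm behind the grasp point. The pads swing forward as they close: fully open they stand 13 mm farther back than shut.
Start: joints at [1.281, 0.383, 0.016, 1.37, -0.006, 1.388, -0.046], TCP at [0.141, -0.609, 0.193] pointing down, gripper open.
Joint ranges: [-2.95, 2.95], [-0.25, 2.06], [-1.52, 1.56], [0.18, 2.33], [-1.44, 4.58], [0.02, 2.06], [-3.01, 3.01]. Speed limits (rad/s): [2.39, 2.39, 3.01, 3.01, 3.14, 3.14, 3.14].

INTERFACE

Orientations are given as [roll, pitch, yaw] about the fixed x, y, z axes, in that order (R = Rz(yaw) Ry(pitch) Rx(roll)).
In Python, from rig import bot gives the robot as it stands. The module is installed in compiled form; this text tells all that it offers.
- The arm moves only by the tool arm_command, never from a script. Its argument "motion" is a list of rows, each an object of numbers: "x", "y", "z": the shift along the world's x, y, z as a fraction of full scale; "twist": the turn about the world's z as a fraction of full scale. A call has 1 to 20 rows; each row shifts and turns the commanded pose from where the row before left it; what a row does not reach is not made up. Full scale, the value 1, is 20 cm for a shift and 45 degrees for a turn. A row lasts 1/12 s, in which the tool goes at most 41.7 mm and 7.16 degrees, less where a joint would pass 70% of its speed; a pose out of reach is approached as far as the arm can. A call with a number of a shift or a turn outside -1 to 1 is refused whole. A call with a gripper value outside its range is refused whole. "gripper" is the opening, from 0 (shut) to 1 (fully open), set as the call begins (left out, the last holds). The fingers move at their own pace and stop on an object; "newtons" is the grip in N (left out, the last holds). Time passes only in rows, so rows that do not move let the fingers close. It gives the time, the measured TCP pose, the force, the opening and the grip force at its end, in the units of the state.
- bot.get_obs(): the state, without advancing time (a new reading comes with each control period).
- bot.capture(name): name is "side" or "top"; returns (picture, depth): 384x512x3 uint8, red, green, blue; 384x512 float32, m along the optical axis (not along the pixel's ray), 0 where there is no reading.
- bot.camera_params(name): a dict with "fx", "fy", "cx", "cy" (pixels), "R" (3x3) and "t" (3): a world point X has camera coordinates R X + t. Camera axes: x right, y down, z forward; pixel columns grow to the right and rows downward; lengths in m; the calibration is good to about 2 mm. A picture is of the moment at which its call begins. camera_params takes no time and is no camera call.
- bot.finish_job(): hands the job in; it is judged then, once.
Trained networks look in the newest picture that a camera, given by its name, has taken for a name from the list of things; names that differ only in an ending like _2 or _b are one class to them, and where a whole thing is asked for, a point or a joint stands for the part that bears it (a point fixed in the world has none). Each returns a list of dicts, best first, with "score" (0 to 1); they miss things now and then, are a little off and sometimes report something else, mostly with a low value. They report only what shows in the picture. A call takes as long as a camera call.
- bot.regions_of(camera, target): "pixels" (384x512 bool, what is visible of it) and "position" ([column, row] in pixels, amid what is visible of it).
- bot.tip_of(camera, target): "position" ([column, row] in pixels: a listed point, or the origin of a listed thing).
The state is a dict: "t": time; "joint_positions": joint angles; "qvel": joint speeds; "tau": joint torques, N m; "tool_pos": TCP position; "ee_rot": TCP orientation; "force": force on the tool from outside, world axes, zero at the start; "ft_torque": the same for the moment, N m; "finger_gap": opening from 0.0 (shut) to 1.0 (fully open); "gripper_force": force on a finger pad.
Only numpy, scipy, OpenCV 4.12 (cv2) and the standard library are available. Lean on these libraries where they do the work, as an engineer would, in place of code of your own. Each camera call takes 0.05 s, during which the arm holds its last target. There are 200 camera calls.

## Working session

There is one attempt and no reset: what is moved stays moved. The work goes in short steps, Python scripts to look and compute and a tool call to move; the robot and the scene stay as the last step left them, time stands still between calls to the robot, and variables do not carry over. Pictures are saved under pics/ and viewed, at most 10 in all, crops included, and the job is handed in when it is done.

Besides the shell and the picture viewer there is one more tool, called after "Emit:" as name(argument=value, ...), one argument or row to a line, values as JSON. arm_command: Moves the arm, as the interface text tells. Its arguments: {"type":"object","properties":{"motion":{"type":"array","items":{"type":"object","properties":{"x":{"type":"number"},"y":{"type":"number"},"z":{"type":"number"},"twist":{"type":"number"}}}},"gripper":{"type":"number"},"newtons":{"type":"number"}},"required":["motion"]}

```bash
mkdir -p pics; cat > h.py <<'E'
import numpy as np, cv2
from rig import bot
def world(cam,px,d):
    p=bot.camera_params(cam); u,v=px
    c=np.array([(u-p["cx"])/p["fx"]*d,(v-p["cy"])/p["fy"]*d,d])
    return np.array(p["R"]).T@(c-np.array(p["t"]))
def ray(cam,px,z):
    p=bot.camera_params(cam); R=np.array(p["R"]); o=-R.T@np.array(p["t"])
    r=world(cam,px,1.)-o
    return o+r*(z-o[2])/r[2]
def proj(cam,X):
    p=bot.camera_params(cam); c=np.array(p["R"])@np.array(X)+np.array(p["t"])
    return np.array([c[0]/c[2]*p["fx"]+p["cx"],c[1]/c[2]*p["fy"]+p["cy"]])
E
python3 - <<'E'
from h import *
D={}
for c in("top","side"):
    im,d=bot.capture(c);D[c]=d
    cv2.imwrite(f"pics/{c}0.png",im[:,:,::-1])
    for n in("lever_knob","slide_face","pin_head","pan_middle","station"):
        for r in bot.tip_of(c,n)[:2]:
            u,v=r["position"];dd=d[min(383,int(v)),min(511,int(u))]
            print(c,n,round(r["score"],2),np.round([u,v]),world(c,(u,v),dd).round(3), ray(c,(u,v),.045).round(3))
print(bot.get_obs())
E
```

```text
top lever_knob 0.62 [215. 215.] [0.487 0.12  0.246] [0.508 0.142 0.045]
top slide_face 0.96 [318. 200.] [ 0.537 -0.124  0.064] [ 0.54  -0.127  0.045]
top pin_head 0.61 [315. 170.] [ 0.613 -0.116  0.086] [ 0.622 -0.124  0.045]
top pan_middle 0.67 [251. 140.] [0.691 0.044 0.103] [0.71  0.044 0.045]
top station 0.62 [258. 181.] [0.601 0.029 0.01 ] [0.594 0.029 0.045]
top station 0.33 [319. 201.] [ 0.536 -0.125  0.064] [ 0.539 -0.129  0.045]
side lever_knob 0.95 [246. 196.] [0.489 0.125 0.24 ] [ 0.62  -0.062  0.045]
side slide_face 0.75 [288. 193.] [ 0.539 -0.132  0.043] [ 0.538 -0.13   0.045]
side pin_head 0.38 [262. 171.] [ 0.626 -0.142  0.07 ] [ 0.643 -0.17   0.045]
side pan_middle 0.63 [197. 194.] [0.688 0.045 0.096] [ 0.73  -0.     0.045]
side station 0.79 [232. 229.] [0.605 0.026 0.008] [0.582 0.056 0.045]
{'t': 0.6, 'joint_positions': array([ 1.28111948,  0.38337255,  0.01640832,  1.37009971, -0.0062923 ,
        1.38819809, -0.04650226]), 'qvel': array([ 0.00076546, -0.00152603, -0.00100138,  0.00062288, -0.00050407,
       -0.00010434, -0.00030715]), 'tau': array([-8.73217505e-04, -6.26984096e+01,  8.41966476e-01, -3.71919250e+01,
        1.63975975e-02,  2.81626075e-03, -3.34426920e-05]), 'tool_pos': array([ 0.1405601 , -0.60897164,  0.19299668]), 'ee_rot': array([-3.14156283e+00, -4.90258299e-05,  2.26814410e-01]), 'force': array([-0.98069243, -0.5061772 ,  0.60915413]), 'ft_torque': array([-0.01171176, -0.0342511 , -0.01885273]), 'gripper_force': 0.0, 'finger_gap': 1.0028955123053216}
```

View pics/top0.png

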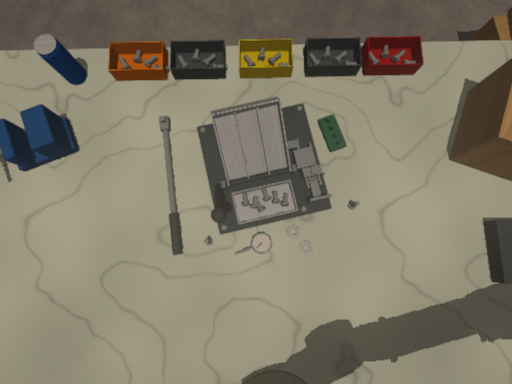

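View pics/side0.png

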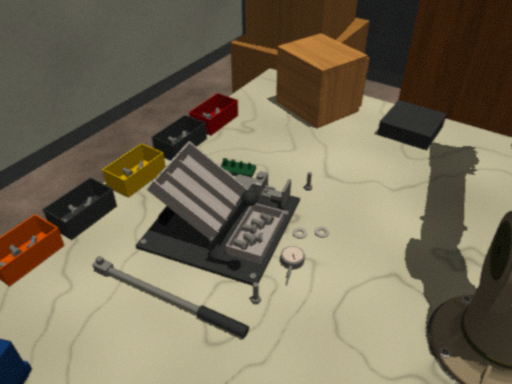

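The top view shows the plate's corners at about (199,128), (303,104), (330,210) and (222,235), the knob at (220,215) and the push plate near (318,195). The bolts stand at (209,239) and (352,204), with the dial at (261,243) and the washers at (292,231) and (306,247). The side view agrees, with the tray tipped up. Next I fit the station pose.

```bash
cat > fit.py <<'E'
from h import *
from scipy.optimize import least_squares
def model(p):
    x,y,a,q=p; c,s=np.cos(a),np.sin(a)
    W=lambda X:np.array([x+c*X[0]-s*X[1],y+s*X[0]+c*X[1],X[2]])
    l=q-.1
    return W,{"lever_knob":(-.2*np.sin(l),.11,.055+.2*np.cos(l)),"slide_face":(-.095,-.14,.045),"pin_head":(-.02,-.14,.086),
     "pan_middle":(.0975*np.cos(q)+.011*np.sin(q),0,.055+.0975*np.sin(q)-.011*np.cos(q))}
def fit(obs,p0):
    def f(p):
        W,M=model(p)
        return np.concatenate([(proj(c,W(M[n] if isinstance(n,str) else n))-px)*w for c,n,px,w in obs])
    r=least_squares(f,p0,loss="soft_l1",f_scale=2)
    return r,f
E
python3 - <<'E'
from fit import *
obs=[]
for c in("top","side"):
    im,d=bot.capture(c)
    for n in("lever_knob","slide_face","pin_head","pan_middle"):
        r=bot.tip_of(c,n)
        if r: obs.append((c,n,np.array(r[0]["position"]),r[0]["score"]))
    if c=="top":
        for X,px in zip([(.19,.135,.012),(.19,-.175,.012),(-.12,-.175,.012),(-.12,.135,.012)],[(199,128),(303,104),(330,210),(222,235)]): obs.append((c,X,np.array(px),1.))
r,f=fit(obs,[.6,.03,-.2,.5]); p=r.x; print(p.round(4),bot.grip_depth)
for o,e in zip(obs,f(p).reshape(-1,2)): print(o[0],o[1],e.round(1))
W,M=model(p)
for n in M: print(n,W(M[n]).round(4))
for n in("bolt_a","washer_a","dial_indicator"):
    for r in bot.tip_of("side",n)[:2]: print(n,round(r["score"],2),ray("side",r["position"],0).round(3))
E
```

```text
[0.6024 0.0258 0.2024 0.5782] 0.0187
top lever_knob [ 2.6 -1.1]
top slide_face [2.  0.4]
top pin_head [-2.   1.2]
top pan_middle [-1.6  1.1]
top (0.19, 0.135, 0.012) [-2.  -1.2]
top (0.19, -0.175, 0.012) [ 0.8 -0.3]
top (-0.12, -0.175, 0.012) [ 2.  -0.8]
top (-0.12, 0.135, 0.012) [-2.3 -0.1]
side lever_knob [0.3 0.3]
side slide_face [1.8 0.8]
side pin_head [-0.9  0.2]
side pan_middle [ 0.5 -0.1]
lever_knob [0.4901 0.115  0.2326]
slide_face [ 0.5374 -0.1304  0.045 ]
pin_head [ 0.6109 -0.1154  0.086 ]
pan_middle [0.6882 0.0434 0.0991]
bolt_a 0.6 [0.441 0.167 0.   ]
bolt_a 0.5 [ 0.539 -0.23   0.   ]
washer_a 0.74 [ 0.532 -0.232 -0.   ]
washer_a 0.66 [ 0.475 -0.065  0.   ]
dial_indicator 0.56 [0.427 0.024 0.   ]
dial_indicator 0.23 [ 0.417 -0.1    0.   ]
```

Emit:
arm_command(
  gripper=0,
  motion=[
    {"x": 0.13,"y": 0.13,"z": 0.03,"twist": -0.03},
    {"x": 0.13,"y": 0.13,"z": 0.03},
    {"x": 0.13,"y": 0.13,"z": 0.03},
    {"x": 0.13,"y": 0.13,"z": 0.03},
    {"x": 0.13,"y": 0.13,"z": 0.03},
    {"x": 0.13,"y": 0.13,"z": 0.03},
    {"x": 0.13,"y": 0.13,"z": 0.03},
    {"x": 0.13,"y": 0.13},
    {"x": 0.13,"y": 0.13},
    {"x": 0.13,"y": 0.13},
    {"x": 0.0},
  ],
)

```text
schema error: expected keys x, y, z, twist
```

Emit:
arm_command(
  motion=[
    {"y": 0.17,"x": 0.02},
    {"y": 0.17,"x": 0.02},
    {"y": 0.17,"x": 0.02},
    {"y": 0.17,"x": 0.02},
    {"y": 0.17,"x": 0.02},
    {"y": 0.17,"x": 0.02},
    {"y": 0.17,"x": 0.02},
    {"y": 0.17,"x": 0.02},
    {"y": 0.17,"x": 0.02},
    {"y": 0.17,"x": 0.01},
    {"y": 0.17,"x": 0.01},
    {"y": 0.17,"x": 0.01},
    {"y": 0.17,"x": 0.01},
    {"x": 0},
    {"x": 0},
  ],
)

```text
schema error: expected keys x, y, z, twist
```

Emit:
arm_command(
  gripper=0,
  motion=[
    {"x": 0.13,"y": 0.13,"z": 0.03,"twist": -0.03},
    {"x": 0.13,"y": 0.13,"z": 0.03,"twist": 0},
    {"x": 0.13,"y": 0.13,"z": 0.03,"twist": 0},
    {"x": 0.13,"y": 0.13,"z": 0.03,"twist": 0},
    {"x": 0.13,"y": 0.13,"z": 0.03,"twist": 0},
    {"x": 0.13,"y": 0.13,"z": 0.03,"twist": 0},
    {"x": 0.13,"y": 0.13,"z": 0.03,"twist": 0},
    {"x": 0.13,"y": 0.13,"z": 0,"twist": 0},
    {"x": 0.13,"y": 0.13,"z": 0,"twist": 0},
    {"x": 0.13,"y": 0.13,"z": 0,"twist": 0},
    {"x": 0,"y": 0,"z": 0,"twist": 0},
  ],
)

```text
t: 2.17
tool_pos: [0.4069, -0.3415, 0.2354]
ee_rot: [-3.14, -0.004, 0.215]
force: [0.6, 0.7, -0.6]
finger_gap: -0.002
gripper_force: 0.0
```

Emit:
arm_command(
  motion=[
    {"x": 0.02,"y": 0.17,"z": 0,"twist": 0},
    {"x": 0.02,"y": 0.17,"z": 0,"twist": 0},
    {"x": 0.02,"y": 0.17,"z": 0,"twist": 0},
    {"x": 0.02,"y": 0.17,"z": 0,"twist": 0},
    {"x": 0.02,"y": 0.17,"z": 0,"twist": 0},
    {"x": 0.02,"y": 0.17,"z": 0,"twist": 0},
    {"x": 0.02,"y": 0.17,"z": 0,"twist": 0},
    {"x": 0.02,"y": 0.17,"z": 0,"twist": 0},
    {"x": 0.01,"y": 0.17,"z": 0,"twist": 0},
    {"x": 0.01,"y": 0.17,"z": 0,"twist": 0},
    {"x": 0.01,"y": 0.17,"z": 0,"twist": 0},
    {"x": 0.01,"y": 0.17,"z": 0,"twist": 0},
    {"x": 0.01,"y": 0.17,"z": 0,"twist": 0},
    {"x": 0,"y": 0,"z": 0,"twist": 0},
    {"x": 0,"y": 0,"z": 0,"twist": 0},
    {"x": 0,"y": 0,"z": 0,"twist": 0},
  ],
)

```text
t: 3.5
tool_pos: [0.4426, 0.0924, 0.2349]
ee_rot: [3.141, 0.0, 0.203]
force: [0.1, -0.6, -0.5]
finger_gap: -0.002
gripper_force: 0.0
```

Emit:
arm_command(
  motion=[
    {"x": 0,"y": 0.08,"z": -0.1,"twist": 0},
    {"x": 0,"y": 0,"z": 0,"twist": 0},
    {"x": 0,"y": 0,"z": 0,"twist": 0},
  ],
)

```text
t: 3.75
tool_pos: [0.442, 0.1079, 0.2144]
ee_rot: [-3.142, 0.002, 0.203]
force: [0.5, 0.2, 0.0]
finger_gap: -0.001
gripper_force: 0.0
```

```bash
python3 - <<'E'
from h import *
T=[]
for c in("top","side"):
    im,d=bot.capture(c)
    r=bot.tip_of(c,"lever_knob")
    if r:print(c,r[0],"tcp px",proj(c,bot.get_obs()["tool_pos"]))
    u,v=map(int,proj(c,[.49,.115,.23])); T.append(cv2.resize(im[v-45:v+45,u-45:u+45,::-1],(390,390),interpolation=cv2.INTER_CUBIC))
cv2.imwrite("pics/k.png",np.hstack(T)); print(bot.get_obs()["tool_pos"])
E
```

```text
side {'position': [249.6, 201.6], 'score': 0.63} tcp px [271.44621356 209.90900396]
[0.44311232 0.10795572 0.21570025]
```

View pics/k.png

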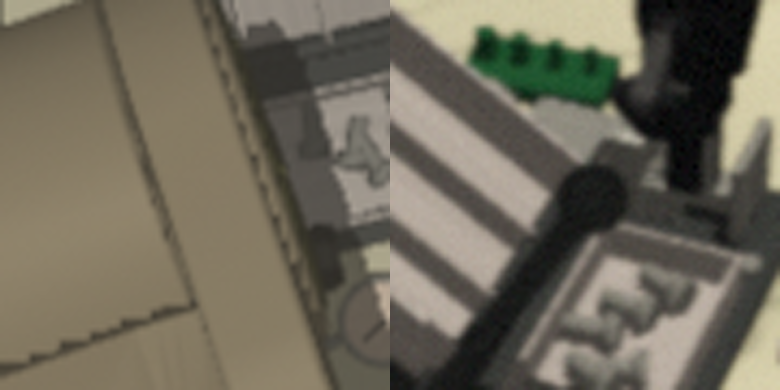

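The side crop shows the closed fingers just on the robot side of the knob, at crop (690,170) against (590,197) for the knob. The arm hides the top view. I push along the station's +x.

Emit:
arm_command(
  motion=[
    {"x": 0.05,"y": 0.01,"z": 0,"twist": 0},
    {"x": 0.05,"y": 0.01,"z": 0,"twist": 0},
    {"x": 0.05,"y": 0.01,"z": 0,"twist": 0},
    {"x": 0.05,"y": 0.01,"z": 0,"twist": 0},
    {"x": 0.05,"y": 0.01,"z": 0,"twist": 0},
    {"x": 0.05,"y": 0.01,"z": 0,"twist": 0},
  ],
)

```text
t: 4.45
tool_pos: [0.5035, 0.1203, 0.2155]
ee_rot: [3.141, -0.001, 0.202]
force: [-0.8, -0.7, -0.0]
finger_gap: 0.001
gripper_force: 0.0
```

Emit:
arm_command(
  motion=[
    {"x": 0.05,"y": 0.01,"z": 0,"twist": 0},
    {"x": 0.05,"y": 0.01,"z": 0,"twist": 0},
    {"x": 0.05,"y": 0.01,"z": 0,"twist": 0},
    {"x": 0.05,"y": 0.01,"z": 0,"twist": 0},
    {"x": 0.05,"y": 0.01,"z": 0,"twist": 0},
  ],
)

```text
t: 4.87
tool_pos: [0.5535, 0.1301, 0.2154]
ee_rot: [3.141, -0.001, 0.202]
force: [0.3, -0.3, 0.2]
finger_gap: -0.001
gripper_force: 0.0
```

Emit:
arm_command(
  motion=[
    {"x": 0.025,"y": 0.005,"z": 0,"twist": 0},
    {"x": 0.025,"y": 0.005,"z": 0,"twist": 0},
    {"x": 0,"y": 0,"z": 0,"twist": 0},
  ],
)

```text
t: 5.12
tool_pos: [0.5632, 0.1327, 0.215]
ee_rot: [-3.141, -0.0, 0.203]
force: [0.4, 0.2, -0.4]
finger_gap: 0.0
gripper_force: 0.0
```

```bash
python3 - <<'E'
from h import *
T=[]
for c in("top","side"):
    im,d=bot.capture(c)
    for r in bot.tip_of(c,"lever_knob")[:1]:print(c,r)
    print(c,"tcp px",proj(c,bot.get_obs()["tool_pos"]))
    u,v=map(int,proj(c,[.53,.12,.2])); T.append(cv2.resize(im[v-60:v+60,u-60:u+60,::-1],(390,390),interpolation=cv2.INTER_CUBIC))
cv2.imwrite("pics/k2.png",np.hstack(T))
E
```

```text
top tcp px [210.59860599 181.4058479 ]
side {'position': [248.2, 197.3], 'score': 0.65}
side tcp px [213.61623046 194.80339226]
```

View pics/k2.png

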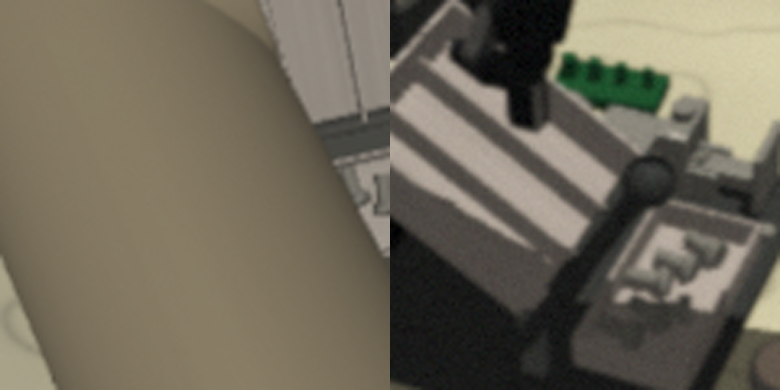

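```bash
python3 - <<'E'
from h import *
im,d=bot.capture("side")
t=bot.get_obs()["tool_pos"]
p=bot.camera_params("side");print("cam",(-np.array(p["R"]).T@p["t"]).round(3))
for r in bot.regions_of("side","lever_knob")[:1]:
    m=r["pixels"]; v,u=np.nonzero(m)
    P=np.array([world("side",(a,b),d[b,a]) for a,b in zip(u,v) if d[b,a]>0])
    print(len(P)); top=P[P[:,2]>.2]; print("z>.2",top.min(0).round(3),np.median(top,0).round(3),top.max(0).round(3))
    for z in np.arange(.06,.26,.02):
        s=P[abs(P[:,2]-z)<.01]
        if len(s):print(z.round(2),np.median(s,0).round(3),len(s))
    o=np.array([248.2,197.3]); k=[x for x in [(world("side",(a,b),d[b,a])) for a in range(246,251) for b in range(195,200)]]
    print("knob px",np.median(k,0).round(3))
u,v=proj("side",t).astype(int)
print("tcp",t.round(3),[world("side",(u+i,v-j),d[v-j,u+i]).round(3) for i in(0,) for j in (3,6,10)])
E
```

```text
cam [0.105 0.67  0.812]Traceback (most recent call last):
  File "<stdin>", line 7, in <module>
  File "h.py", line 4, in world
    p=bot.camera_params(cam); u,v=px
ValueError: time passes only in moves, steps and waits
```

```bash
sed -i 's/^from rig import bot/from rig import bot\nP={}/; s/p=bot.camera_params(cam)/p=P.setdefault(cam,None) or cp(cam)/' h.py; cat >> h.py <<'E'
def cp(c):
    P[c]=bot.camera_params(c); return P[c]
E
python3 - <<'E'
from h import *
im,d=bot.capture("side")
t=bot.get_obs()["tool_pos"]
for r in bot.regions_of("side","lever_knob")[:1]:
    m=r["pixels"]; v,u=np.nonzero(m)
    Q=np.array([world("side",(a,b),d[b,a]) for a,b in zip(u,v) if d[b,a]>0])
    for z in np.arange(.06,.26,.02):
        s=Q[abs(Q[:,2]-z)<.01]
        if len(s):print(z.round(2),s.min(0).round(3),np.median(s,0).round(3),s.max(0).round(3),len(s))
k=[world("side",(a,b),d[b,a]) for a in range(246,251) for b in range(195,200)]
print("knob px",np.median(k,0).round(3))
u,v=proj("side",t).astype(int)
print("tcp",t.round(3),[world("side",(u,v-j),d[v-j,u]).round(3) for j in (3,6,10)])
E
```

```text
0.06 [ 0.567 -0.053  0.05 ] [0.626 0.024 0.061] [0.667 0.142 0.07 ] 751
0.08 [ 0.556 -0.079  0.07 ] [0.648 0.034 0.08 ] [0.69 0.14 0.09] 937
0.1 [ 0.547 -0.073  0.09 ] [0.67  0.065 0.1  ] [0.72  0.138 0.11 ] 858
0.12 [ 0.534 -0.046  0.11 ] [0.7   0.072 0.12 ] [0.745 0.135 0.13 ] 841
0.14 [ 0.525 -0.025  0.13 ] [0.733 0.079 0.14 ] [0.776 0.141 0.15 ] 834
0.16 [ 0.514 -0.027  0.15 ] [0.733 0.087 0.158] [0.774 0.142 0.17 ] 388
0.18 [ 0.504 -0.027  0.17 ] [0.733 0.101 0.18 ] [0.761 0.14  0.19 ] 195
0.2 [0.492 0.118 0.191] [0.503 0.124 0.199] [0.512 0.127 0.21 ] 53
0.22 [0.473 0.112 0.21 ] [0.486 0.124 0.225] [0.507 0.131 0.23 ] 48
0.24 [0.472 0.106 0.23 ] [0.483 0.121 0.239] [0.501 0.132 0.247] 176
knob px [0.484 0.125 0.241]
tcp [0.562 0.133 0.215] [array([0.666, 0.012, 0.093]), array([0.666, 0.011, 0.101]), array([ 0.685, -0.013,  0.089])]
```

```bash
python3 - <<'E'
from h import *
im,d=bot.capture("side")
o=bot.get_obs();t=o["tool_pos"];print(t,o["ee_rot"],o["joint_positions"].round(3))
for v in range(150,200,4):
    print(v,[(tuple(world("side",(u,v),d[v,u]).round(3))) for u in(200,205,209,213)])
E
```

```text
[0.56244101 0.13297533 0.21514271] [ 3.14143767e+00 -2.47107610e-04  2.03285363e-01] [ 0.228  0.343 -0.674  1.444  0.214  1.429 -1.815]
150 [(np.float64(0.547), np.float64(0.178), np.float64(0.355)), (np.float64(0.547), np.float64(0.165), np.float64(0.347)), (np.float64(0.546), np.float64(0.156), np.float64(0.342)), (np.float64(0.544), np.float64(0.147), np.float64(0.338))]
154 [(np.float64(0.547), np.float64(0.178), np.float64(0.347)), (np.float64(0.561), np.float64(0.15), np.float64(0.324)), (np.float64(0.549), np.float64(0.153), np.float64(0.331)), (np.float64(0.546), np.float64(0.145), np.float64(0.327))]
158 [(np.float64(0.539), np.float64(0.188), np.float64(0.347)), (np.float64(0.542), np.float64(0.172), np.float64(0.337)), (np.float64(0.555), np.float64(0.147), np.float64(0.316)), (np.float64(0.546), np.float64(0.145), np.float64(0.318))]
162 [(np.float64(0.538), np.float64(0.19), np.float64(0.34)), (np.float64(0.541), np.float64(0.174), np.float64(0.329)), (np.float64(0.542), np.float64(0.162), np.float64(0.321)), (np.float64(0.549), np.float64(0.143), np.float64(0.307))]
166
[... 1465 characters left out ...]
89), np.float64(0.032), np.float64(0.099)), (np.float64(0.683), np.float64(0.022), np.float64(0.095)), (np.float64(0.676), np.float64(0.015), np.float64(0.093)), (np.float64(0.666), np.float64(0.011), np.float64(0.095))]
194 [(np.float64(0.682), np.float64(0.042), np.float64(0.097)), (np.float64(0.678), np.float64(0.028), np.float64(0.089)), (np.float64(0.673), np.float64(0.02), np.float64(0.086)), (np.float64(0.666), np.float64(0.013), np.float64(0.083))]
198 [(np.float64(0.661), np.float64(0.066), np.float64(0.111)), (np.float64(0.671), np.float64(0.038), np.float64(0.087)), (np.float64(0.665), np.float64(0.03), np.float64(0.084)), (np.float64(0.662), np.float64(0.019), np.float64(0.078))]
```

In the side view the fingertips are at z≈0.25 (crop (525,120)), about 35 mm higher than the reported TCP. They passed just over the knob, which has not moved. I go back over it and come down lower.

Emit:
arm_command(
  motion=[
    {"x": 0,"y": 0,"z": 0.15,"twist": 0},
    {"x": -0.15,"y": -0.03,"z": 0,"twist": 0},
    {"x": -0.15,"y": -0.03,"z": 0,"twist": 0},
    {"x": -0.15,"y": -0.03,"z": 0,"twist": 0},
    {"x": -0.15,"y": -0.03,"z": 0,"twist": 0},
    {"x": 0,"y": 0,"z": -0.16,"twist": 0},
    {"x": 0,"y": 0,"z": -0.16,"twist": 0},
    {"x": 0,"y": 0,"z": 0,"twist": 0},
    {"x": 0,"y": 0,"z": 0,"twist": 0},
  ],
)

```text
t: 6.32
tool_pos: [0.4415, 0.1087, 0.1806]
ee_rot: [-3.141, 0.003, 0.203]
force: [-0.1, -0.2, 2.1]
finger_gap: -0.003
gripper_force: 0.0
```

```bash
python3 - <<'E'
from h import *
im,d=bot.capture("side")
o=bot.get_obs();t=o["tool_pos"];print(t.round(3))
for dz in np.arange(0,.07,.006):
    u,v=proj("side",t+[0,0,dz]).round().astype(int)
    print(round(dz,3),(u,v),world("side",(u,v),d[v,u]).round(3))
E
```

```text
[0.443 0.109 0.182]
0.0 (np.int64(271), np.int64(223)) [ 0.532 -0.039  0.016]
0.006 (np.int64(271), np.int64(221)) [ 0.53  -0.036  0.026]
0.012 (np.int64(271), np.int64(219)) [0.105 0.67  0.812]
0.018 (np.int64(271), np.int64(216)) [ 0.535 -0.043  0.035]
0.024 (np.int64(271), np.int64(214)) [ 0.548 -0.065  0.018]
0.03 (np.int64(271), np.int64(212)) [ 0.548 -0.065  0.024]
0.036 (np.int64(271), np.int64(209)) [0.437 0.119 0.229]
0.042 (np.int64(271), np.int64(207)) [0.437 0.121 0.236]
0.048 (np.int64(271), np.int64(205)) [0.436 0.121 0.241]
0.054 (np.int64(271), np.int64(202)) [0.437 0.12  0.247]
0.06 (np.int64(272), np.int64(200)) [0.421 0.143 0.277]
0.066 (np.int64(272), np.int64(197)) [0.421 0.144 0.284]
```

True tip = reported z + 34 mm, x/y fine. Pushing now at the right height.

Emit:
arm_command(
  motion=[
    {"x": 0.05,"y": 0.01,"z": 0.03,"twist": 0},
    {"x": 0.05,"y": 0.01,"z": 0,"twist": 0},
    {"x": 0.05,"y": 0.01,"z": 0,"twist": 0},
    {"x": 0.05,"y": 0.01,"z": 0,"twist": 0},
    {"x": 0.05,"y": 0.01,"z": 0,"twist": 0},
  ],
)

```text
t: 6.78
tool_pos: [0.4941, 0.1194, 0.1893]
ee_rot: [-3.141, -0.002, 0.203]
force: [-2.7, -0.4, 2.1]
finger_gap: -0.001
gripper_force: 1.3
```

Emit:
arm_command(
  motion=[
    {"x": 0.05,"y": 0.01,"z": 0,"twist": 0},
    {"x": 0.05,"y": 0.01,"z": 0,"twist": 0},
    {"x": 0.05,"y": 0.01,"z": 0,"twist": 0},
    {"x": 0.05,"y": 0.01,"z": 0,"twist": 0},
    {"x": 0.05,"y": 0.01,"z": 0,"twist": 0},
    {"x": 0.05,"y": 0.01,"z": 0,"twist": 0},
  ],
)

```text
t: 7.28
tool_pos: [0.5543, 0.1315, 0.1891]
ee_rot: [-3.141, -0.002, 0.203]
force: [-0.9, -0.7, 1.6]
finger_gap: 0.001
gripper_force: 0.8
```

Emit:
arm_command(
  motion=[
    {"x": 0.025,"y": 0.005,"z": 0,"twist": 0},
    {"x": 0.025,"y": 0.005,"z": 0,"twist": 0},
  ],
)

```text
t: 7.45
tool_pos: [0.5638, 0.1334, 0.1883]
ee_rot: [-3.141, -0.001, 0.203]
force: [-0.7, 0.2, 1.1]
finger_gap: 0.0
gripper_force: 0.6
```

Emit:
arm_command(
  motion=[
    {"x": 0.025,"y": 0.005,"z": 0,"twist": 0},
    {"x": 0.02,"y": 0.004,"z": 0,"twist": 0},
    {"x": 0,"y": 0,"z": 0,"twist": 0},
  ],
)

```text
t: 7.7
tool_pos: [0.5723, 0.1349, 0.1871]
ee_rot: [-3.141, -0.001, 0.203]
force: [-0.3, -0.1, -0.1]
finger_gap: -0.003
gripper_force: 0.0
```

```bash
python3 - <<'E'
from fit import *
im,d=bot.capture("side"); cv2.imwrite("pics/s3.png",cv2.resize(im[100:340,100:400,::-1],(750,600)))
for n in("lever_knob","pan_middle","slide_face","pin_head"):
    for r in bot.tip_of("side",n)[:1]:
        u,v=np.array(r["position"]).astype(int);print(n,round(r["score"],2),(u,v),world("side",r["position"],d[v,u]).round(3))
for q in(0,.05,.1):
    W,M=model([.6024,.0258,.2024,q]);print(q,[(n,proj("side",W(M[n])).round(1)) for n in("lever_knob","pan_middle")])
E
```

```text
lever_knob 0.67 (np.int64(195), np.int64(173)) [0.55  0.192 0.312]
pan_middle 0.82 (np.int64(196), np.int64(205)) [0.704 0.035 0.043]
slide_face 0.79 (np.int64(287), np.int64(192)) [ 0.537 -0.126  0.052]
pin_head 0.39 (np.int64(260), np.int64(172)) [ 0.615 -0.12   0.085]
0 [('lever_knob', array([195.7, 174. ])), ('pan_middle', array([195.7, 208.8]))]
0.05 [('lever_knob', array([200.2, 174.9])), ('pan_middle', array([195.3, 207.3]))]
0.1 [('lever_knob', array([204.8, 176. ])), ('pan_middle', array([195.1, 205.8]))]
```

View pics/s3.png

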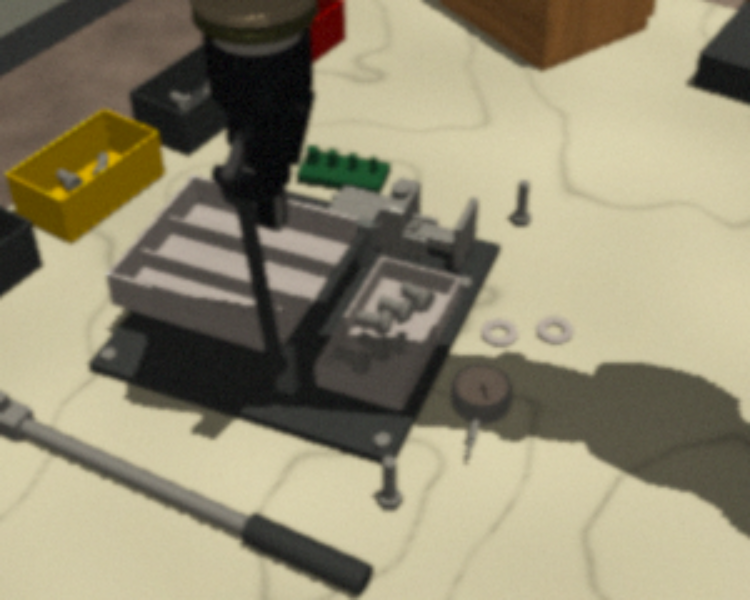

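The side view shows the tray nearly level, with the knob at about full-image (195,173) beside the fingers. I press on until the stop is felt.

Emit:
arm_command(
  motion=[
    {"x": 0.02,"y": 0.004,"z": 0,"twist": 0},
    {"x": 0.01,"y": 0.002,"z": 0,"twist": 0},
    {"x": 0,"y": 0,"z": 0,"twist": 0},
  ],
)

```text
t: 8.2
tool_pos: [0.5757, 0.1358, 0.187]
ee_rot: [3.141, 0.004, 0.204]
force: [-11.2, -4.0, 6.5]
finger_gap: -0.002
gripper_force: 6.0
```

Emit:
arm_command(
  motion=[
    {"x": 0.02,"y": 0.004,"z": 0,"twist": 0},
    {"x": 0,"y": 0,"z": 0,"twist": 0},
  ],
)

```text
t: 8.37
tool_pos: [0.5756, 0.1357, 0.1868]
ee_rot: [3.139, 0.013, 0.205]
force: [-31.9, -8.8, 16.1]
finger_gap: 0.005
gripper_force: 17.0
```

Emit:
arm_command(
  motion=[
    {"x": -0.12,"y": -0.02,"z": 0,"twist": 0},
    {"x": -0.13,"y": -0.03,"z": 0,"twist": 0},
    {"x": -0.14,"y": -0.03,"z": 0,"twist": 0},
    {"x": 0,"y": -0.17,"z": 0,"twist": 0},
    {"x": 0,"y": -0.18,"z": 0,"twist": 0},
    {"x": 0,"y": -0.18,"z": 0,"twist": 0},
    {"x": 0,"y": -0.18,"z": 0,"twist": 0},
    {"x": 0,"y": -0.18,"z": 0,"twist": 0},
    {"x": 0,"y": -0.18,"z": 0,"twist": 0},
    {"x": 0,"y": -0.18,"z": 0,"twist": 0},
    {"x": 0,"y": 0,"z": -0.2,"twist": 0},
    {"x": 0,"y": 0,"z": -0.2,"twist": 0},
    {"x": 0,"y": 0,"z": -0.1,"twist": 0},
    {"x": 0,"y": 0,"z": 0,"twist": 0},
    {"x": 0,"y": 0,"z": 0,"twist": 0},
  ],
)

```text
t: 9.62
tool_pos: [0.5032, -0.129, 0.0867]
ee_rot: [-3.14, 0.001, 0.204]
force: [0.8, 1.1, 1.2]
finger_gap: 0.001
gripper_force: 0.0
```

```bash
python3 - <<'E'
from fit import *
obs=[]
for c in("top","side"):
    im,d=bot.capture(c)
    if c=="side": cv2.imwrite("pics/s4.png",cv2.resize(im[100:340,100:400,::-1],(750,600)))
    for n in("lever_knob","slide_face","pin_head","pan_middle"):
        for r in bot.tip_of(c,n)[:1]:
            if r["score"]>.4: obs.append((c,n,np.array(r["position"]),r["score"]))
r,f=fit(obs,[.6,.03,.2,.02]); print(r.x.round(4))
for o,e in zip(obs,f(r.x).reshape(-1,2)): print(o[0],o[1],o[3].__round__(2),e.round(1))
W,M=model(r.x);print(W(M["slide_face"]).round(4))
t=bot.get_obs()["tool_pos"];print(t.round(4))
for dz in np.arange(0,.06,.006):
    u,v=proj("side",t+[0,0,dz]).round().astype(int); print(round(dz,3),(int(u),int(v)),world("side",(u,v),d[v,u]).round(3))
E
```

```text
[0.6025 0.0313 0.1647 0.0125]
top lever_knob 0.61 [ 1.6 -0.5]
top slide_face 0.59 [-1.3  0.5]
top pan_middle 0.58 [ 0.1 -0.4]
side lever_knob 0.81 [0.2 0.5]
side slide_face 0.71 [ 23.5 -74.3]
side pin_head 0.49 [0.4 1.3]
side pan_middle 0.98 [-4.   0.9]
[ 0.5318 -0.1224  0.045 ]
[ 0.5038 -0.1292  0.0875]
0.0 (301, 185) [ 0.551 -0.226  0.001]
0.006 (301, 183) [ 0.558 -0.238 -0.003]
0.012 (301, 181) [ 0.56  -0.24   0.002]
0.018 (301, 179) [ 0.566 -0.252 -0.002]
0.024 (301, 177) [ 0.569 -0.257  0.001]
0.03 (302, 176) [ 0.571 -0.266 -0.002]
0.036 (302, 174) [ 0.5   -0.124  0.127]
0.042 (302, 172) [ 0.498 -0.118  0.138]
0.048 (302, 170) [ 0.499 -0.12   0.142]
0.054 (302, 168) [ 0.497 -0.114  0.153]
```

View pics/s4.png

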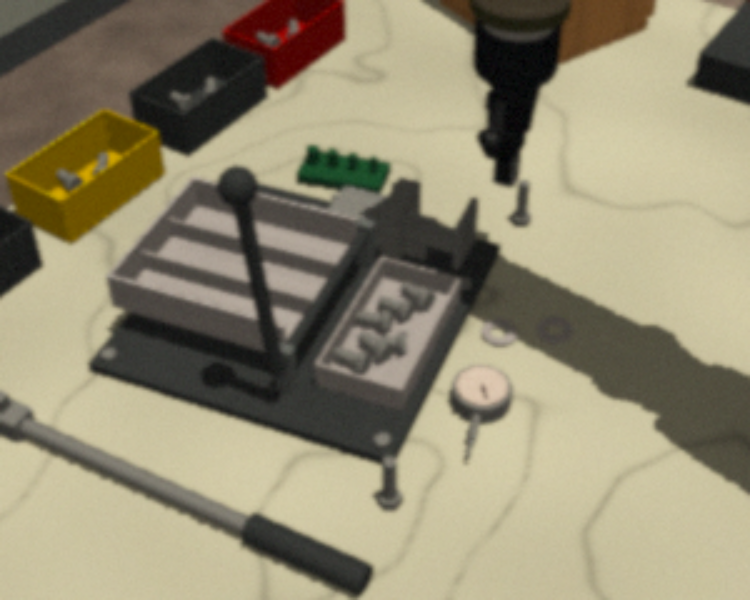

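The tray is level, with the knob at crop (238,185), and the bystanders have not moved. The plate is free at crop (465,235). I lower the fingers in front of it.

Emit:
arm_command(
  motion=[
    {"x": 0,"y": -0.03,"z": -0.14,"twist": 0},
    {"x": 0,"y": 0,"z": -0.14,"twist": 0},
    {"x": 0,"y": 0,"z": -0.12,"twist": 0},
    {"x": 0,"y": 0,"z": 0,"twist": 0},
    {"x": 0.03,"y": 0.006,"z": 0,"twist": 0},
    {"x": 0.03,"y": 0.006,"z": 0,"twist": 0},
    {"x": 0,"y": 0,"z": 0,"twist": 0},
  ],
)

```text
t: 10.7
tool_pos: [0.5187, -0.1324, 0.0092]
ee_rot: [3.14, -0.004, 0.204]
force: [-0.4, -0.6, 0.6]
finger_gap: 0.002
gripper_force: 0.0
```

```bash
python3 - <<'E'
from h import *
im,d=bot.capture("side"); cv2.imwrite("pics/s5.png",cv2.resize(im[130:250,210:360,::-1],(750,600),interpolation=cv2.INTER_CUBIC))
t=bot.get_obs()["tool_pos"]
for dz in np.arange(0.02,.07,.006):
    u,v=proj("side",t+[0,0,dz]).round().astype(int); print(round(dz,3),(int(u),int(v)),world("side",(u,v),d[v,u]).round(3))
E
```

```text
0.02 (295, 200) [ 0.529 -0.152  0.011]
0.026 (295, 199) [ 0.53  -0.155  0.011]
0.032 (295, 197) [ 0.535 -0.164  0.01 ]
0.038 (296, 195) [ 0.51  -0.119  0.061]
0.044 (296, 193) [ 0.51  -0.119  0.066]
0.05 (296, 191) [ 0.511 -0.12   0.072]
0.056 (296, 189) [ 0.513 -0.123  0.075]
0.062 (296, 188) [ 0.502 -0.101  0.099]
0.068 (296, 186) [ 0.495 -0.087  0.118]
```

View pics/s5.png

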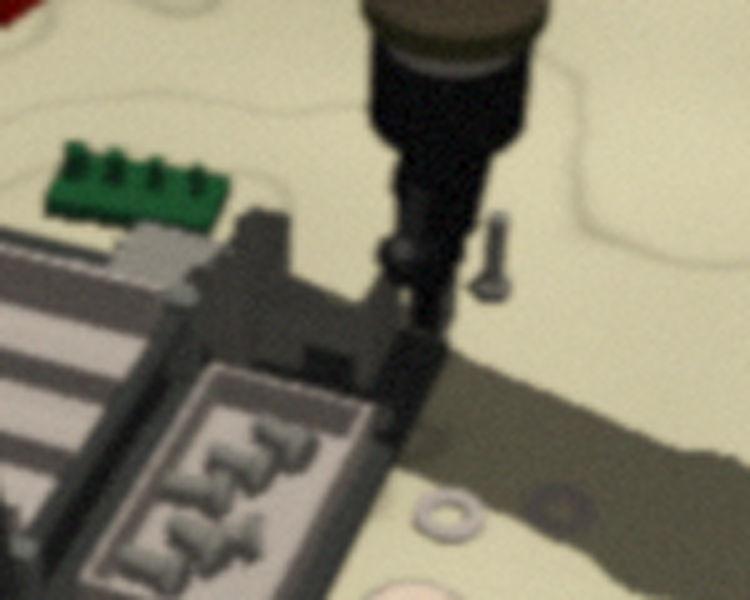

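The fingers stand just behind the push plate, at crop (430,310) against the plate at (385,310). Pushing in.

Emit:
arm_command(
  motion=[
    {"x": 0.04,"y": 0.007,"z": 0,"twist": 0},
    {"x": 0.04,"y": 0.007,"z": 0,"twist": 0},
    {"x": 0.04,"y": 0.007,"z": 0,"twist": 0},
    {"x": 0.04,"y": 0.007,"z": 0,"twist": 0},
  ],
)

```text
t: 11.08
tool_pos: [0.5471, -0.1273, 0.0071]
ee_rot: [-3.142, 0.003, 0.203]
force: [-7.6, -0.3, 5.4]
finger_gap: -0.004
gripper_force: 4.0
```

Emit:
arm_command(
  motion=[
    {"x": 0.04,"y": 0.007,"z": 0,"twist": 0},
    {"x": 0.04,"y": 0.007,"z": 0,"twist": 0},
    {"x": 0,"y": 0,"z": 0,"twist": 0},
  ],
)

```text
t: 11.33
tool_pos: [0.5641, -0.1238, 0.0068]
ee_rot: [-3.141, 0.001, 0.204]
force: [-6.3, -0.9, 4.6]
finger_gap: 0.001
gripper_force: 3.1
```

Emit:
arm_command(
  motion=[
    {"x": 0.02,"y": 0.004,"z": 0,"twist": 0},
    {"x": 0.02,"y": 0.004,"z": 0,"twist": 0},
    {"x": 0,"y": 0,"z": 0,"twist": 0},
  ],
)

```text
t: 11.58
tool_pos: [0.5709, -0.1225, 0.0067]
ee_rot: [-3.141, 0.002, 0.204]
force: [-8.3, 0.4, 5.3]
finger_gap: 0.004
gripper_force: 3.6
```

Emit:
arm_command(
  motion=[
    {"x": 0.02,"y": 0.004,"z": 0,"twist": 0},
    {"x": 0,"y": 0,"z": 0,"twist": 0},
  ],
)

```text
t: 11.75
tool_pos: [0.5746, -0.1218, 0.0066]
ee_rot: [-3.141, 0.003, 0.203]
force: [-7.3, 0.4, 5.3]
finger_gap: 0.002
gripper_force: 3.8
```

Emit:
arm_command(
  motion=[
    {"x": 0.02,"y": 0.004,"z": 0,"twist": 0},
    {"x": 0,"y": 0,"z": 0,"twist": 0},
  ],
)

```text
t: 11.92
tool_pos: [0.5784, -0.121, 0.0065]
ee_rot: [-3.141, 0.003, 0.203]
force: [-8.3, 0.7, 4.7]
finger_gap: 0.004
gripper_force: 4.0
```

Emit:
arm_command(
  motion=[
    {"x": 0.02,"y": 0.004,"z": 0,"twist": 0},
    {"x": 0,"y": 0,"z": 0,"twist": 0},
  ],
)

```text
t: 12.08
tool_pos: [0.5791, -0.1211, 0.0063]
ee_rot: [-3.141, 0.01, 0.203]
force: [-21.1, 0.3, 14.2]
finger_gap: 0.002
gripper_force: 10.4
```

Emit:
arm_command(
  motion=[
    {"x": 0.02,"y": 0.004,"z": 0,"twist": 0},
    {"x": 0,"y": 0,"z": 0,"twist": 0},
  ],
)

```text
t: 12.25
tool_pos: [0.579, -0.1212, 0.006]
ee_rot: [-3.14, 0.017, 0.202]
force: [-39.1, -2.3, 27.6]
finger_gap: 0.004
gripper_force: 19.3
```

On the stop. I let it go now: back out, then up.

Emit:
arm_command(
  motion=[
    {"x": -0.08,"y": -0.015,"z": 0,"twist": 0},
    {"x": -0.1,"y": -0.02,"z": 0,"twist": 0},
    {"x": -0.15,"y": -0.03,"z": 0,"twist": 0},
    {"x": -0.12,"y": -0.025,"z": 0,"twist": 0},
    {"x": 0,"y": 0,"z": 0.2,"twist": 0},
    {"x": 0,"y": 0,"z": 0.2,"twist": 0},
    {"x": 0,"y": 0,"z": 0.2,"twist": 0},
    {"x": 0,"y": -0.2,"z": 0.05,"twist": 0},
    {"x": 0,"y": -0.2,"z": 0,"twist": 0},
    {"x": 0,"y": -0.2,"z": 0,"twist": 0},
    {"x": 0,"y": -0.2,"z": 0,"twist": 0},
    {"x": 0,"y": 0,"z": 0,"twist": 0},
    {"x": 0,"y": 0,"z": 0,"twist": 0},
  ],
)

```text
t: 13.33
tool_pos: [0.497, -0.3008, 0.1365]
ee_rot: [3.141, -0.0, 0.198]
force: [-0.3, 0.9, -0.1]
finger_gap: 0.003
gripper_force: 0.0
```

```bash
python3 - <<'E'
from fit import *
T=[]
for c in("top","side"):
    im,d=bot.capture(c)
    for n in("lever_knob","slide_face","pin_head","pan_middle"):
        for r in bot.tip_of(c,n)[:1]:
            u,v=np.array(r["position"]).astype(int);print(c,n,round(r["score"],2),(u,v),world(c,r["position"],d[v,u]).round(3))
    u,v=(265,180) if c=="top" else (245,190); T.append(cv2.resize(im[v-75:v+75,u-75:u+75,::-1],(400,400),interpolation=cv2.INTER_CUBIC))
W,M=model([.6024,.0258,.19,0])
for s in(0,.025,.05): print(s,[proj(c,W((-.095+s,-.14,.045))).round(1) for c in("top","side")])
print([(c,proj(c,W(M["lever_knob"])).round(1)) for c in("top","side")])
cv2.imwrite("pics/e.png",np.hstack(T)); print(bot.get_obs()["force"])
E
```

```text
top lever_knob 0.86 (np.int64(203), np.int64(157)) [0.601 0.14  0.27 ]
top slide_face 0.59 (np.int64(260), np.int64(241)) [0.438 0.025 0.023]
top pin_head 0.59 (np.int64(259), np.int64(182)) [0.596 0.025 0.015]
top pan_middle 0.74 (np.int64(250), np.int64(143)) [0.7   0.045 0.045]
side lever_knob 0.71 (np.int64(194), np.int64(174)) [0.594 0.149 0.262]
side slide_face 0.72 (np.int64(275), np.int64(192)) [ 0.557 -0.099  0.061]
side pin_head 0.44 (np.int64(260), np.int64(173)) [ 0.615 -0.119  0.083]
side pan_middle 0.58 (np.int64(196), np.int64(210)) [0.691 0.05  0.045]
0 [array([319.1, 202.1]), array([288.9, 193.7])]
0.025 [array([316.8, 192.9]), array([279.7, 191.3])]
0.05 [array([314.5, 183.7]), array([270.6, 188.9])]
[('top', array([206. , 159.1])), ('side', array([195.1, 173.8]))]
[ 0.338948    0.23961292 -0.49449311]
```

View pics/e.png

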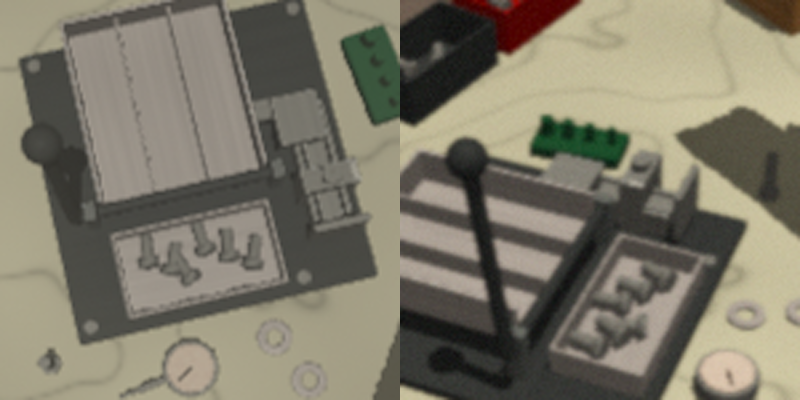

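The top crop shows the tray level and the tongue over the ear at (262,108). The plate has moved to the half-way position: side full-image (278,190) against a predicted (280,191). Nothing touches the robot and the loose items are in place, so I hand in.

```bash
python3 -c "
from rig import bot
print(bot.finish_job())"
```

```text
the job is handed in; nothing more can be done
None
```

The tray is level on its stop, the lock slide was pushed to its stop and sprang back to its middle (latched) position over the ear, and the loose items look undisturbed; I handed the job in at about 13.5 s of the 48 s allowed.

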